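# Snap the cap home on an amber sample bottle with the capping tool

## Robot

A 6-joint arm with a two-finger parallel gripper is mounted at the origin on the work surface. World frame = base frame: x ahead of the robot, y to its left, z up, the work surface at z = 0. Lengths are in m, angles in rad, forces in N, time in s.
With the tool pointing down it reaches from about 0.25 to 0.725 m from the base axis. Payload 4 kg.
Tool frame: the origin (TCP) lies at the very end of the fingers, on their centre line; the grasp point (between the pads) lies 19 mm behind it; z points along the fingers, y is the direction in which the jaws open and shut (so a half turn about z gives the same grasp; the last joint's range is limited). The gripper opens to 85 mm and grips with 20 to 120 N. Pads are 22 mm wide; open, the fingers measure 114 mm over their backs; the gripper's body (76 mm by 85 mm) begins 54 mm behind the grasp point. The pads swing forward as they close: fully open they stand 13 mm farther back than shut.
Start: joints at [1.281, 0.241, 0.005, 1.335, 0, 1.571], TCP at [0.143, 0.479, 0.231] pointing down, gripper open.
Joint ranges: [-2.72, 2.72], [-1.05, 1.87], [-1.09, 1.28], [-1.99, 2.15], [-1.42, 1.44], [-3.14, 3.14]. Speed limits (rad/s): [2.79, 2.79, 3.14, 3.14, 3.14, 3.14].

## Interface

Orientations are given as [roll, pitch, yaw] about the fixed x, y, z axes, in that order (R = Rz(yaw) Ry(pitch) Rx(roll)).
In Python, from station import ctrl gives the robot as it stands.
- The arm moves only by the tool drive_tool, never from a script. Its argument "plan" is a list of rows, each an object of numbers: "x", "y", "z": the shift along the tool's x, y, z in mm; "wx", "wy", "wz": the turn, a rotation vector about the tool's x, y, z in degrees; "grip": the opening, from 0 (shut) to 1 (fully open). In form: [{"x": .., "y": .., "z": .., "wx": .., "wy": .., "wz": .., "grip": ..}, ...]. A call has exactly 5 rows; each row shifts and turns the commanded pose from where the row before left it, along the tool's axes as they then stand; what a row does not reach is not made up. A row lasts 1/10 s, in which the tool goes at most 50 mm and 8.59 degrees, less where a joint would pass 70% of its speed; a pose out of reach is approached as far as the arm can. A call with a gripper value outside its range is refused whole. The fingers move at their own pace and stop on an object; the grip force is fixed at half the most. Time passes only in rows, so rows that do not move let the fingers close, or fill a call up. It gives the time, the measured TCP pose, the force and the opening at its end, in the units of the state.
- ctrl.sense(): the state, without advancing time (a new reading comes with each control period).
- ctrl.get_image(name): name is "scene" or "side" or "wrist"; returns a dict with "image" (400x640x3 uint8, red, green, blue), "K" (3x3 intrinsics, pixels), "cam_to_world" (4x4, takes a point from camera to world coordinates). Camera axes: x right, y down, z forward; pixel columns grow to the right and rows downward; lengths in m; the calibration is good to about 2 mm. A picture is of the moment at which its call begins. There is no depth.
- ctrl.job_done(): hands the job in, once; it reports no verdict.
The state is a dict: "time": time; "joints": joint angles; "qd": joint speeds; "tau": joint torques, N m; "position": TCP position; "tcp_rot": TCP orientation; "wrist_force": force on the tool from outside, world axes, zero at the start; "moment": the same for the moment, N m; "finger_gap": opening from 0.0 (shut) to 1.0 (fully open).
Only numpy, scipy, OpenCV 4.12 (cv2) and the standard library are available. Lean on these libraries where they do the work, as an engineer would, in place of code of your own. Each camera call takes 0.05 s, during which the arm holds its last target. There are 200 camera calls.

## Task

One of the three amber bottles in the rack has a white snap cap that still rides high. Take the capping tool from its round stand, set its hollow foot squarely over that cap and press straight down, firmly but gently because the neck is glass, until the cap clicks fully home; then put the tool back upright in its stand. Press only with the tool, keep the gripper itself off the bottle and cap, and leave the other things on the bench where they are.

Things in the scene. Friction and masses are not known exactly. Their poses are not given: they have to be found in the camera images.
- seater: The capping tool, loose, about 140 g, 74 mm tall, standing upright in the stand. Origin at the centre of its underside, z up along its axis. Aluminium foot 48 mm in diameter, 15 mm tall, hollow below: a round recess 38 mm wide and 7 mm deep whose flat ceiling bears on the cap's top.
- seater_grip (a point): A point on the tool's black straight grip (26 mm diameter, from 30 to 74 mm above the underside, flat top), on the axis 50 mm above the underside. Below the grip a cone widens to 42 mm at 15 mm. Hold it here from above, squeezing 60 N or more so that it does not slip while pressing.
- stand: The tool's stand, a fixed round steel dish, 76 mm outside diameter, 14 mm tall. Origin at the centre of its underside. The socket in which the tool's foot stands is 58 mm wide; its floor is 6 mm above the origin.
- rack: Fixed aluminium rack block, 90 (x) x 290 (y) x 44 mm, with three bottle nests at y = -95, 0 and 95 mm. Origin under its centre. Two of its amber bottles are already sealed: alike, but with caps 9 mm lower on the neck. All three stand at differing heights in their nests.
- bottle: The nest, on the bench at the rack's underside, of the bottle whose cap rides high (which nest changes); its z axis is the bottle's axis. The glass stands in it on a firm pad of unknown thickness, so only its x and y are measured: the top of the high cap is 111 to 139 mm above this origin. Glass 56 mm wide; its neck cracks if the tool bears on it or the cap with over 24 N.
- cap_travel (a joint): How far the white cap (32 mm wide, 16 mm tall, top edge bevelled 2.5 mm) has been pushed down its neck, in m: 0 riding high, 0.009 fully home. The resistance grows to about 12 N near 0.0025, falls away (the click) beyond 0.006, and then the cap pulls itself home to a hard stop and stays there. The tool's weight alone does not push it home.
- cap_rock_x (a joint): How far the cap is rocked about the bottle's x axis, rad; 0 is level. It rocks on the neck (0.6 N m per rad) when pushed off centre; cocked by more than 0.14 rad (8 degrees) either way it is spoiled.
- cap_rock_y (a joint): The same about the bottle's y axis.
- spare_cap: A loose white snap cap, 32 mm wide, 16 mm tall, near the stand; leave it. Origin under its centre.
- spatula: A flat steel spatula, 150 x 12 x 4 mm, lying beyond the stand; leave it. Origin under its middle, x along it.
- beaker: A glass beaker, 60 mm wide, 75 mm tall, beyond the rack; leave it. Origin under its centre.
- dish: A white ceramic dish, 70 mm wide, 16 mm tall, on the robot's side of the rack; leave it. Origin under its centre.

How it is judged:
By the outcome, as a careful person would: the job done as asked, in the order asked, and still so for the second after the job is handed in, with the robot touching nothing.
It also fails if it takes over 67 s, if anything falls off the work surface, if the arm or the gripper's body presses on something with over 40 N, if the wrist force passes 120 N, or if a joint passes its speed limit or range.

## Working session

There is one attempt and no reset: what is moved stays moved. The work goes in short steps, Python scripts to look and compute and a tool call to move; the robot and the scene stay as the last step left them, time stands still between calls to the robot, and variables do not carry over. Pictures are saved under pics/ and viewed, about 8 in all and at most 12, crops included, and the job is handed in when it is done.

Besides the shell and the picture viewer there is one more tool, called by a JSON object that holds its "method" and its "body", one argument or row to a line. drive_tool: Moves the arm, as the interface text tells. Its arguments: {"type":"object","properties":{"plan":{"type":"array","items":{"type":"object","properties":{"x":{"type":"number"},"y":{"type":"number"},"z":{"type":"number"},"wx":{"type":"number"},"wy":{"type":"number"},"wz":{"type":"number"},"grip":{"type":"number"}}}}},"required":["plan"]}

```bash
ls; mkdir -p pics; cat > h.py <<'E'
import numpy as np, cv2
from station import ctrl
def grab(n,f=None):
    d=ctrl.get_image(n); im=cv2.cvtColor(np.asarray(d["image"]),cv2.COLOR_RGB2BGR)
    if f: cv2.imwrite("pics/"+f,im); np.savez("pics/"+f[:-4],K=d["K"],T=d["cam_to_world"])
    return im,np.array(d["K"]),np.array(d["cam_to_world"])
def ray(K,T,u,v):
    r=T[:3,:3]@np.linalg.inv(K)@[u,v,1]; return T[:3,3],r/np.linalg.norm(r)
def plane(K,T,u,v,z):
    o,r=ray(K,T,u,v); return o+r*(z-o[2])/r[2]
def tri(rs):
    A=sum(np.eye(3)-np.outer(r,r) for o,r in rs); b=sum((np.eye(3)-np.outer(r,r))@o for o,r in rs)
    p=np.linalg.solve(A,b); return p,[np.linalg.norm(np.cross(r,p-o)) for o,r in rs]
def proj(K,T,p):
    q=K@(np.linalg.inv(T)@np.r_[p,1])[:3]; return q[:2]/q[2]
E
python3 - <<'E'
from h import *
print(ctrl.sense())
for n in("scene","side","wrist"):
    im,K,T=grab(n,n+"0.png"); print(n,K.tolist(),T.round(3).tolist())
E
```

```text
pics
{'time': 0.0, 'joints': array([ 1.28095916e+00,  2.41412366e-01,  3.73168551e-03,  1.33519852e+00,
       -2.54105920e-05,  1.57078938e+00]), 'qd': array([-0.00139069, -0.00065001,  0.00103338,  0.00203821,  0.00156704,
        0.0001534 ]), 'tau': array([-1.14598611e-04, -3.72316039e+01,  2.52409315e+01,  1.68459018e-02,
        1.85429785e-04,  1.95534852e-05]), 'position': array([0.14272595, 0.47854102, 0.23041611]), 'tcp_rot': array([-3.13950978e+00,  2.53960734e-05,  2.85176248e+00]), 'wrist_force': array([-0.10210578, -0.09584306,  0.23717778]), 'moment': array([ 0.0094173 , -0.02049372,  0.02912511]), 'finger_gap': 0.9989818647771539}
scene [[476.2652930904971, 0.0, 317.0064788466469], [0.0, 476.2652930904971, 197.7023422599531], [0.0, 0.0, 1.0]] [[-0.104, 0.611, -0.785, 1.223], [0.995, 0.072, -0.075, 0.068], [0.01, -0.789, -0.615, 0.615], [0.0, 0.0, 0.0, 1.0]]
side [[450.60464744985563, 0.0, 320.6969689200763], [0.0, 450.60464744985563, 194.49414286921487], [0.0, 0.0, 1.0]] [[-0.987, -0.11, 0.117, 0.464], [-0.159, 0.562, -0.812, 0.568], [0.023, -0.82, -0.572, 0.485], [0.0, 0.0, 0.0, 1.0]]
wrist [[326.8727595602556, 0.0, 313.3812020451903], [0.0, 326.8727595602556, 199.72836486916694], [0.0, 0.0, 1.0]] [[0.286, 0.926, 0.247, 0.08], [0.958, -0.276, -0.075, 0.497], [-0.001, 0.258, -0.966, 0.373], [0.0, 0.0, 0.0, 1.0]]
```

View pics/scene0.png

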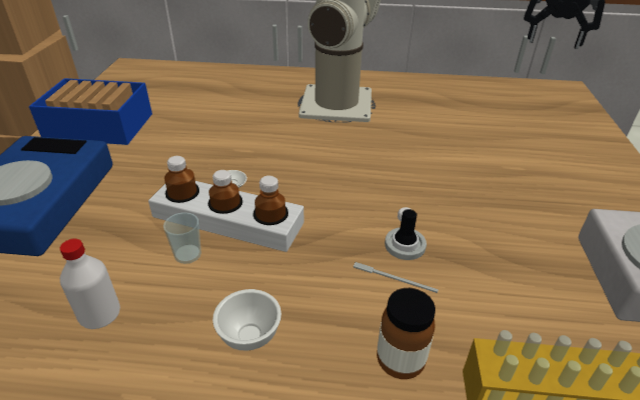

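View pics/side0.png

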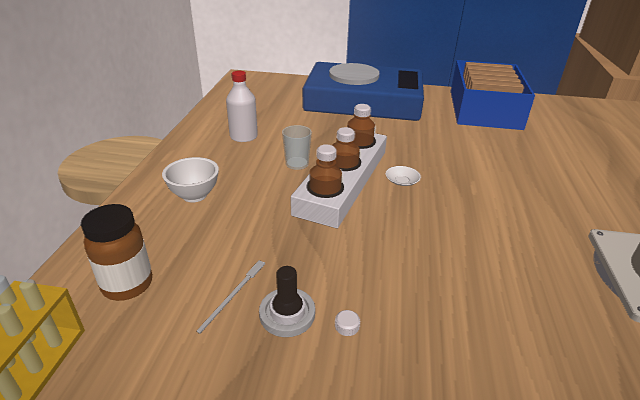

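Scene: tool at (407,228), stand around (406,243), spare cap (404,213), spatula (395,277), three bottle caps at (177,163), (222,178), (269,184). Side: tool (288,285), caps (362,110), (346,134), (327,152). Next I'll zoom on the caps and the tool.

```bash
python3 - <<'E'
from h import *
s=cv2.imread("pics/scene0.png"); d=cv2.imread("pics/side0.png")
z=lambda im,x,y,w,h:cv2.resize(im[y:y+h,x:x+w],(400,300),interpolation=cv2.INTER_CUBIC)
a=np.hstack([z(s,155,145,140,105),z(d,290,90,140,105)]); b=np.hstack([z(s,366,195,80,60),z(d,240,255,120,90)])
cv2.imwrite("pics/crop1.png",np.vstack([a,b]))
E
```

```text
(no output)
```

View pics/crop1.png

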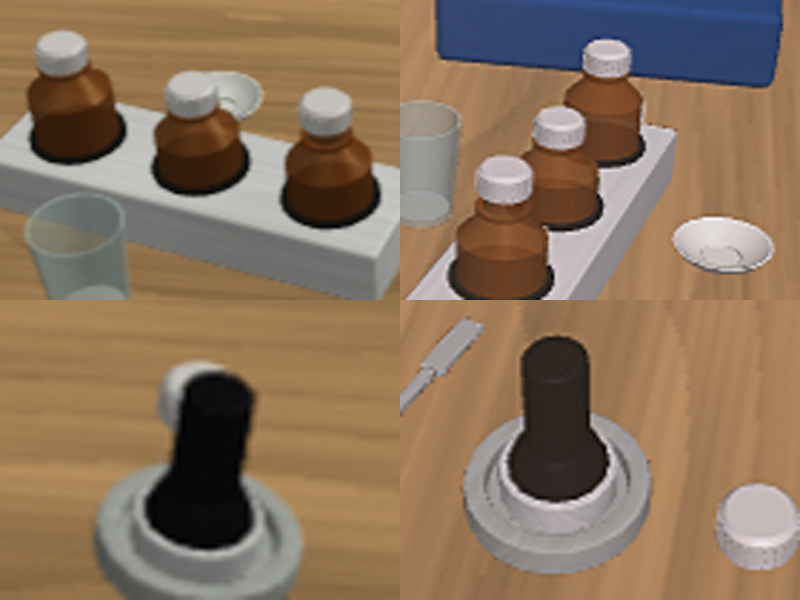

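The bottle nearest the stand (crop 326,110 in scene, 505,180 in side) shows bare neck under its cap, so that is the high one. The other two caps sit on their shoulders.

```bash
python3 - <<'E'
from h import *
S=np.load("pics/scene0.npz");D=np.load("pics/side0.npz")
for n,a,b in[("captop",(269.1,179.3),(326.8,147.8)),("cap2",(222.5,174.5),(346.3,130.5)),("cap3",(177,160.5),(362.5,107.5)),("tooltop",(409.8,211.8),(286.8,270)),("spare",(404.5,209.5),(347.5,317))]:
    p,e=tri([ray(S["K"],S["T"],*a),ray(D["K"],D["T"],*b)]); print(n,p.round(4),np.round(e,4))
# stand rim ellipse in side: light grey ring; use plane cast of dark foot/cone later
print(plane(D["K"],D["T"],240+(557-400)/3.333,255+185/3.333,.014))
E
```

```text
captop [ 0.5498 -0.0826  0.122 ] [0.0004 0.0004]
cap2 [ 0.5275 -0.1744  0.1099] [0.0012 0.0012]
cap3 [ 0.5056 -0.2661  0.1182] [0.0003 0.0003]
tooltop [0.5623 0.1684 0.0819] [0.0008 0.0008]
spare [0.4798 0.1718 0.0177] [0.0017 0.0017]
[0.56137214 0.17407562 0.014     ]
```

{"method": "drive_tool", "body": {
  "plan": [
    {"wz": -8.3},
    {"wz": -8.3},
    {"x": -35,"y": -26},
    {"x": -35,"y": -26},
    {"x": -35,"y": -26}
  ]
}}

```text
validation failed for argument at $.pl...
```

{"method": "drive_tool", "body": {
  "plan": [
    {"x": -35,"y": -26},
    {"x": -35,"y": -26},
    {"x": -35,"y": -26},
    {"x": -35,"y": -26},
    {"x": -35,"y": -26}
  ]
}}

```text
validation failed for argument at $.pl...
```

{"method": "drive_tool", "body": {
  "plan": [
    {"x": -35,"y": -26},
    {"x": -35,"y": -26},
    {"x": -35,"y": -26},
    {"x": -34,"y": -24},
    {}
  ]
}}

```text
validation failed for argument at $.pl...
```

```bash
python3 - <<'E'
from h import *
s=ctrl.sense(); print(s["joints"].round(3),s["position"],s["tcp_rot"])
im,K,T=grab("wrist","w1.png")
for p in [(.5623,.1684,.08),(.5614,.174,.014),(.4798,.1718,.016)]: print(proj(K,T,p))
E
```

```text
[ 1.281  0.241  0.004  1.335 -0.     1.571] [0.14274643 0.478709   0.23062906] [-3.14002940e+00  2.53317526e-05  2.85178989e+00]
[177.54465591 552.74547388]
[198.47162942 494.34115109]
[175.34019718 456.19546769]
```

View pics/w1.png

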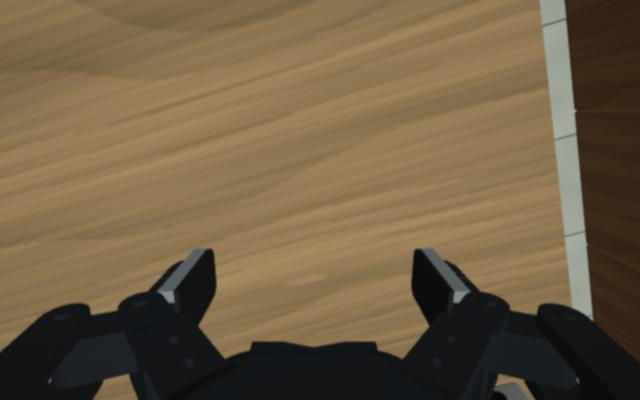

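The moves were refused because every row needs all its fields. The picture just shows bare bench, with the fingers at the bottom.

{"method": "drive_tool", "body": {
  "plan": [
    {"x": 0,"y": 0,"z": 0,"wx": 0,"wy": 0,"wz": -8.3,"grip": 1},
    {"x": 0,"y": 0,"z": 0,"wx": 0,"wy": 0,"wz": -8.3,"grip": 1},
    {"x": -35,"y": -26,"z": 0,"wx": 0,"wy": 0,"wz": 0,"grip": 1},
    {"x": -35,"y": -26,"z": 0,"wx": 0,"wy": 0,"wz": 0,"grip": 1},
    {"x": -35,"y": -26,"z": 0,"wx": 0,"wy": 0,"wz": 0,"grip": 1}
  ]
}}

```text
time: 0.7
position: [0.2485, 0.4003, 0.231]
tcp_rot: [-3.141, -0.0, -3.14]
wrist_force: [0.8, 0.6, 0.0]
finger_gap: 1.002
```

{"method": "drive_tool", "body": {
  "plan": [
    {"x": -35,"y": -26,"z": 0,"wx": 0,"wy": 0,"wz": 0,"grip": 1},
    {"x": -35,"y": -26,"z": 0,"wx": 0,"wy": 0,"wz": 0,"grip": 1},
    {"x": -35,"y": -26,"z": 0,"wx": 0,"wy": 0,"wz": 0,"grip": 1},
    {"x": -35,"y": -26,"z": 0,"wx": 0,"wy": 0,"wz": 0,"grip": 1},
    {"x": -35,"y": -26,"z": 0,"wx": 0,"wy": 0,"wz": 0,"grip": 1}
  ]
}}

```text
time: 1.2
position: [0.424, 0.2698, 0.2313]
tcp_rot: [3.141, -0.0, 3.141]
wrist_force: [0.1, 0.8, 0.2]
finger_gap: 1.001
```

{"method": "drive_tool", "body": {
  "plan": [
    {"x": -35,"y": -26,"z": 0,"wx": 0,"wy": 0,"wz": 0,"grip": 1},
    {"x": -35,"y": -26,"z": 0,"wx": 0,"wy": 0,"wz": 0,"grip": 1},
    {"x": -35,"y": -26,"z": 0,"wx": 0,"wy": 0,"wz": 0,"grip": 1},
    {"x": -34,"y": -22,"z": 0,"wx": 0,"wy": 0,"wz": 0,"grip": 1},
    {"x": 0,"y": 0,"z": 0,"wx": 0,"wy": 0,"wz": 0,"grip": 1}
  ]
}}

```text
time: 1.7
position: [0.5652, 0.1678, 0.2299]
tcp_rot: [-3.14, 0.0, 3.136]
wrist_force: [-1.3, 0.5, -0.1]
finger_gap: 0.998
```

```bash
python3 - <<'E'
from h import *
s=ctrl.sense(); print(s["joints"].round(3),s["position"],s["tcp_rot"])
im,K,T=grab("wrist","w1.png")
for p in [(.5623,.1684,.08),(.5614,.174,.014),(.4798,.1718,.016)]: print(proj(K,T,p))
E
```

```text
[ 2.890e-01  4.220e-01  2.580e-01  1.407e+00 -1.000e-03  2.950e-01] [0.56521747 0.16782616 0.22989447] [-3.14038750e+00  3.86335478e-04  3.13576207e+00]
[313.94576651 182.68793812]
[318.90397854 169.44603147]
[316.70673431  91.96193286]
```

View pics/w1.png

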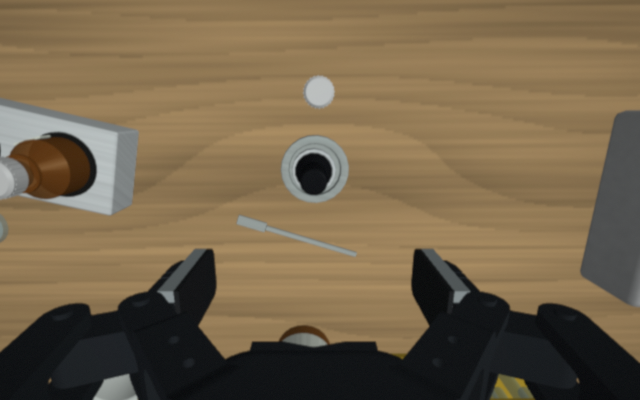

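The wrist view shows the stand centred near (315,168), the grip top near (314,182), the spare cap at (319,91) and the spatula below. I'll measure the tool axis and the stand by contours, and the high cap's position at the left in the same view.

```bash
cat >> h.py <<'E'
from scipy.optimize import least_squares
def circ(pts,r=None):
    f=(lambda p:np.hypot(*(pts-p[:2]).T)-r) if r else (lambda p:np.hypot(*(pts-p[:2]).T)-p[2])
    return least_squares(f,np.r_[pts.mean(0),20][:2 if r else 3],loss="soft_l1",f_scale=.5)
def big(mask,near):
    c,_=cv2.findContours(mask.astype(np.uint8),cv2.RETR_EXTERNAL,cv2.CHAIN_APPROX_NONE)
    c=[k for k in c if cv2.contourArea(k)>60]
    return min(c,key=lambda k:abs(cv2.pointPolygonTest(k,near,True)) if cv2.pointPolygonTest(k,near,False)<0 else -1)[:,0].astype(float)
E
python3 - <<'E'
from h import *
im=cv2.imread("pics/w1.png");W=np.load("pics/w1.npz");K,T=W["K"],W["T"]
hsv=cv2.cvtColor(im,cv2.COLOR_BGR2HSV)
c=big(im.max(2)<70,(314,182)); print("black bbox",c.min(0),c.max(0))
lo=c[c[:,1]>c[:,1].max()-10]; r=circ(lo); r2=circ(lo,K[0,0]*.013/(T[2,3]-.08)+0); print("top",r.x,r2.x,r2.cost,plane(K,T,*r2.x,.08))
up=c[c[:,1]<c[:,1].min()+14]; r=circ(up); print("cone",r.x,r.cost,plane(K,T,*r.x[:2],.021))
m=(hsv[...,1]<70)|(im.max(2)<70)
c=big(m,(314,168)); e=cv2.fitEllipse(cv2.convexHull(c.astype(np.float32))); print("stand",e,plane(K,T,*e[0],.014))
c=big(hsv[...,1]<60,(319,91)); print("spare",c.min(0),c.max(0))
# grip masks in fixed views
for n,q in(("scene",(408,225)),("side",(288,285))):
    im=cv2.imread(f"pics/{n}0.png");c=big(im.max(2)<75,q);D=np.load(f"pics/{n}0.npz")
    print(n,c.min(0),c.max(0),"toprow",c[c[:,1]<c[:,1].min()+6].mean(0))
    # expected silhouettes for tool at candidate: top disc centre
    for p in((.562,.168,.08),(.562,.168,.021)): print(proj(D["K"],D["T"],p))
    for v in (6,10,14,18): 
        a=c[np.abs(c[:,1]-c[:,1].min()-v)<.6]; print(v+c[:,1].min(),(a[:,0].min()+a[:,0].max())/2,np.ptp(a[:,0]))
E
```

```text
black bbox [296. 154.] [331. 194.]
top [313.20186922 181.61968297  12.57510581] [313.41540442 179.32980398] 3.413736102071703 [0.55917131 0.16793308 0.08      ]
cone [313.15836824 171.47276059  17.80655637] 1.4343454074491404 [0.56239418 0.16763103 0.021     ]
stand ((314.3685607910156, 168.6422576904297), (68.16793823242188, 68.54725646972656), 72.4942626953125) [0.56047174 0.16897728 0.014     ]
spare [303.  75.] [334. 108.]
scene [395. 210.] [416. 244.] toprow [409.10526316 211.63157895]
[409.13140129 212.16101481]
[404.99608767 236.83593112]
216.0 408.5 13.0
220.0 408.0 14.0
224.0 407.5 13.0
228.0 407.0 14.0
side [272. 266.] [302. 315.] toprow [286.80952381 267.61904762]
[286.65324272 271.46029143]
[287.54038153 303.40183043]
272.0 286.0 18.0
276.0 286.5 19.0
280.0 286.5 19.0
284.0 286.5 19.0
```

{"method": "drive_tool", "body": {
  "plan": [
    {"x": 3,"y": 0,"z": 40,"wx": 0,"wy": 0,"wz": 0,"grip": 1},
    {"x": 0,"y": 0,"z": 40,"wx": 0,"wy": 0,"wz": 0,"grip": 1},
    {"x": 0,"y": 0,"z": 40,"wx": 0,"wy": 0,"wz": 0,"grip": 1},
    {"x": 0,"y": 0,"z": 30,"wx": 0,"wy": 0,"wz": 0,"grip": 1},
    {"x": 0,"y": 0,"z": 0,"wx": 0,"wy": 0,"wz": 0,"grip": 1}
  ]
}}

```text
time: 2.25
position: [0.5537, 0.1708, 0.0765]
tcp_rot: [-3.139, -0.011, -3.14]
wrist_force: [-0.8, -0.8, 0.6]
finger_gap: 1.004
```

```bash
python3 - <<'E'
from h import *
s=ctrl.sense(); print(s["position"],s["tcp_rot"],s["wrist_force"])
im,K,T=grab("wrist","w2.png"); cv2.imwrite("pics/w2c.png",im)
E
```

```text
[0.55372885 0.17078819 0.07650567] [-3.13867209 -0.01066269 -3.14014776] [-0.77601236 -0.81252377  0.59759371]
```

View pics/w2.png

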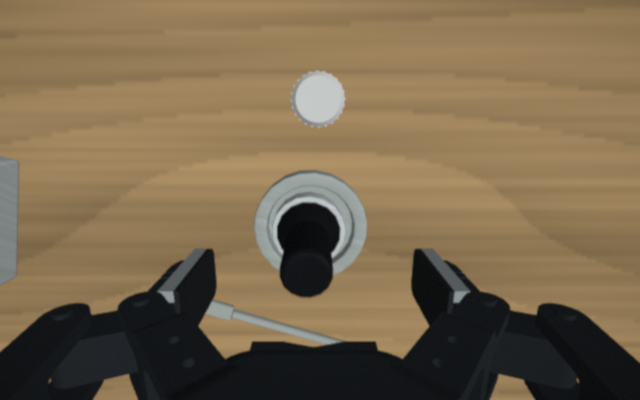

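Close view: grip top disc centre about (306,272), between the finger tips at (212,255) and (412,255). TCP x reads 8 mm short, so I'll let it settle, then re-measure.

{"method": "drive_tool", "body": {
  "plan": [
    {"x": 0,"y": 0,"z": 0,"wx": 0,"wy": 0,"wz": 0,"grip": 1},
    {"x": 0,"y": 0,"z": 0,"wx": 0,"wy": 0,"wz": 0,"grip": 1},
    {"x": 0,"y": 0,"z": 0,"wx": 0,"wy": 0,"wz": 0,"grip": 1},
    {"x": 0,"y": 0,"z": 0,"wx": 0,"wy": 0,"wz": 0,"grip": 1},
    {"x": 0,"y": 0,"z": 0,"wx": 0,"wy": 0,"wz": 0,"grip": 1}
  ]
}}

```text
time: 2.8
position: [0.5593, 0.1712, 0.0821]
tcp_rot: [3.141, 0.001, 3.141]
wrist_force: [-0.9, 0.6, 1.7]
finger_gap: 0.997
```

```bash
python3 - <<'E'
from h import *
s=ctrl.sense(); print(s["position"],s["tcp_rot"],s["joints"].round(3))
im,K,T=grab("wrist","w3.png"); print(T.round(4).tolist())
print("tcp px",proj(K,T,s["position"]))
c=big(im.max(2)<70,(306,255)); c=c[c[:,1]<330]; print("bbox",c.min(0),c.max(0))
lo=c[c[:,1]>c[:,1].max()-18]; r=circ(lo); print("top",r.x,r.cost,plane(K,T,*r.x[:2],.08))
up=c[c[:,1]<c[:,1].min()+16]; r=circ(up); print("cone",r.x,r.cost,plane(K,T,*r.x[:2],.021))
E
```

```text
[0.55927273 0.17119904 0.08208992] [3.14118853e+00 1.26619314e-03 3.14142020e+00] [ 0.297  0.507 -0.006  1.057  0.     0.297]
[[0.0001, 0.9657, 0.2597, 0.4939], [1.0, -0.0005, 0.0014, 0.1711], [0.0015, 0.2597, -0.9657, 0.2248], [0.0, 0.0, 0.0, 1.0]]
tcp px [313.20731465 254.77792678]
bbox [277. 191.] [337. 279.]
top [305.02642626 253.40963766  25.762319  ] 2.194213041079482 [0.55951483 0.16727503 0.08      ]
cone [307.07202111 222.03321383  31.22437358] 1.758768461129574 [0.56389776 0.16722126 0.021     ]
```

{"method": "drive_tool", "body": {
  "plan": [
    {"x": -1,"y": -4,"z": 0,"wx": 0,"wy": 0,"wz": 0,"grip": 1},
    {"x": 0,"y": 0,"z": 20,"wx": 0,"wy": 0,"wz": 0,"grip": 1},
    {"x": 0,"y": 0,"z": 15,"wx": 0,"wy": 0,"wz": 0,"grip": 1},
    {"x": 0,"y": 0,"z": 11,"wx": 0,"wy": 0,"wz": 0,"grip": 1},
    {"x": 0,"y": 0,"z": 0,"wx": 0,"wy": 0,"wz": 0,"grip": 1}
  ]
}}

```text
time: 3.35
position: [0.5584, 0.1665, 0.0334]
tcp_rot: [-3.14, -0.004, 3.141]
wrist_force: [0.1, -0.7, 0.2]
finger_gap: 0.999
```

{"method": "drive_tool", "body": {
  "plan": [
    {"x": 0,"y": 0,"z": 0,"wx": 0,"wy": 0,"wz": 0,"grip": 1},
    {"x": 0,"y": 0,"z": 0,"wx": 0,"wy": 0,"wz": 0,"grip": 1},
    {"x": 0,"y": 0,"z": 0,"wx": 0,"wy": 0,"wz": 0,"grip": 0.6},
    {"x": 0,"y": 0,"z": 0,"wx": 0,"wy": 0,"wz": 0,"grip": 0.4},
    {"x": 0,"y": 0,"z": 0,"wx": 0,"wy": 0,"wz": 0,"grip": 0}
  ]
}}

```text
time: 3.85
position: [0.5601, 0.1672, 0.0357]
tcp_rot: [3.141, 0.001, 3.142]
wrist_force: [0.0, -0.7, 0.6]
finger_gap: 0.516
```

{"method": "drive_tool", "body": {
  "plan": [
    {"x": 0,"y": 0,"z": 0,"wx": 0,"wy": 0,"wz": 0,"grip": 0},
    {"x": 0,"y": 0,"z": 0,"wx": 0,"wy": 0,"wz": 0,"grip": 0},
    {"x": 0,"y": 0,"z": 0,"wx": 0,"wy": 0,"wz": 0,"grip": 0},
    {"x": 0,"y": 0,"z": 0,"wx": 0,"wy": 0,"wz": 0,"grip": 0},
    {"x": 0,"y": 0,"z": 0,"wx": 0,"wy": 0,"wz": 0,"grip": 0}
  ]
}}

```text
time: 4.35
position: [0.5602, 0.1672, 0.0357]
tcp_rot: [3.141, 0.001, 3.141]
wrist_force: [-0.6, -0.3, 4.5]
finger_gap: 0.294
```

{"method": "drive_tool", "body": {
  "plan": [
    {"x": 0,"y": 0,"z": -10,"wx": 0,"wy": 0,"wz": 0,"grip": 0},
    {"x": 0,"y": 0,"z": -30,"wx": 0,"wy": 0,"wz": 0,"grip": 0},
    {"x": 0,"y": 0,"z": -40,"wx": 0,"wy": 0,"wz": 0,"grip": 0},
    {"x": 0,"y": 0,"z": -40,"wx": 0,"wy": 0,"wz": 0,"grip": 0},
    {"x": 0,"y": 0,"z": -40,"wx": 0,"wy": 0,"wz": 0,"grip": 0}
  ]
}}

```text
time: 4.85
position: [0.5591, 0.1669, 0.1967]
tcp_rot: [-3.141, -0.001, 3.141]
wrist_force: [0.2, -0.1, -1.8]
finger_gap: 0.288
```

{"method": "drive_tool", "body": {
  "plan": [
    {"x": 2,"y": -25,"z": 0,"wx": 0,"wy": 0,"wz": 0,"grip": 0},
    {"x": 2,"y": -30,"z": 0,"wx": 0,"wy": 0,"wz": 0,"grip": 0},
    {"x": 2,"y": -30,"z": 0,"wx": 0,"wy": 0,"wz": 0,"grip": 0},
    {"x": 2,"y": -30,"z": 0,"wx": 0,"wy": 0,"wz": 0,"grip": 0},
    {"x": 2,"y": -25,"z": 0,"wx": 0,"wy": 0,"wz": 0,"grip": 0}
  ]
}}

```text
time: 5.35
position: [0.5491, 0.0256, 0.1953]
tcp_rot: [-3.141, -0.001, 3.141]
wrist_force: [1.0, -0.0, -0.5]
finger_gap: 0.287
```

{"method": "drive_tool", "body": {
  "plan": [
    {"x": 0,"y": -25,"z": 0,"wx": 0,"wy": 0,"wz": 0,"grip": 0},
    {"x": 0,"y": -15,"z": 0,"wx": 0,"wy": 0,"wz": 0,"grip": 0},
    {"x": 0,"y": 0,"z": 0,"wx": 0,"wy": 0,"wz": 0,"grip": 0},
    {"x": 0,"y": 0,"z": 0,"wx": 0,"wy": 0,"wz": 0,"grip": 0},
    {"x": 0,"y": 0,"z": 0,"wx": 0,"wy": 0,"wz": 0,"grip": 0}
  ]
}}

```text
time: 5.85
position: [0.5498, -0.0119, 0.1952]
tcp_rot: [3.141, -0.0, -3.14]
wrist_force: [0.1, 1.2, -0.9]
finger_gap: 0.292
```

```bash
python3 - <<'E'
from h import *
s=ctrl.sense(); print(s["position"],s["tcp_rot"],s["wrist_force"],s["finger_gap"])
a,K,T=grab("wrist","w4.png"); print(T.round(4).tolist(),"tcp",proj(K,T,s["position"]), "cap",proj(K,T,[.5498,-.0826,.122]))
b,Ks,Ts=grab("side","side1.png");print("cap side",proj(Ks,Ts,[.5498,-.0826,.122]))
c,_,_=grab("scene","scene1.png")
z=lambda im,x,y,w,h:cv2.resize(im[y:y+h,x:x+w],(400,300),interpolation=cv2.INTER_CUBIC)
cv2.imwrite("pics/c4.png",np.vstack([np.hstack([z(a,120,40,480,360),z(a,240,160,160,120)]),np.hstack([z(b,240,60,200,150),z(c,220,90,200,150)])]))
E
```

```text
[ 0.54983568 -0.0118584   0.19523801] [ 3.14108161e+00 -2.52395503e-04 -3.14046154e+00] [ 0.12562027  1.21523572 -0.87851226] 0.29224601366777175
[[-0.0012, 0.9661, 0.2582, 0.4847], [1.0, 0.0007, 0.0018, -0.0121], [0.0016, 0.2582, -0.9661, 0.338], [0.0, 0.0, 0.0, 1.0]] tcp [313.25478337 254.82821975] cap [210.53889826 210.01492047]
cap side [326.68039444 148.0423147 ]
```

View pics/c4.png

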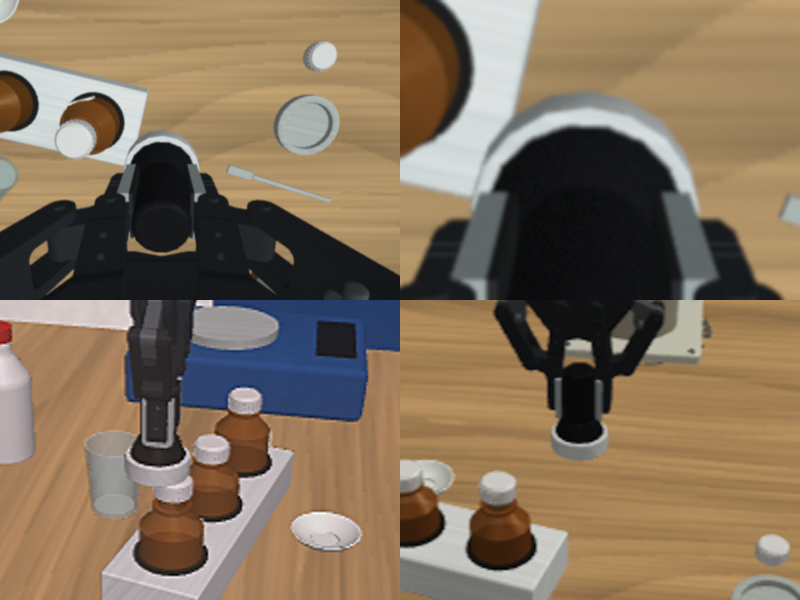

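Held upright; the recess foot is below the jaws. Wrist view puts the cap at about (210,206), close to the predicted (210,210), and the empty stand is visible at top right. I'll move over the cap, then compare foot and cap in the two fixed views.

{"method": "drive_tool", "body": {
  "plan": [
    {"x": 0,"y": -20,"z": 0,"wx": 0,"wy": 0,"wz": 0,"grip": 0},
    {"x": 0,"y": -30,"z": 0,"wx": 0,"wy": 0,"wz": 0,"grip": 0},
    {"x": 0,"y": -21,"z": 0,"wx": 0,"wy": 0,"wz": 0,"grip": 0},
    {"x": 0,"y": 0,"z": 0,"wx": 0,"wy": 0,"wz": 0,"grip": 0},
    {"x": 0,"y": 0,"z": 0,"wx": 0,"wy": 0,"wz": 0,"grip": 0}
  ]
}}

```text
time: 6.5
position: [0.5498, -0.0835, 0.1952]
tcp_rot: [3.141, -0.0, 3.141]
wrist_force: [0.2, -0.3, -1.2]
finger_gap: 0.291
```

{"method": "drive_tool", "body": {
  "plan": [
    {"x": 0,"y": 0,"z": 0,"wx": 0,"wy": 0,"wz": 0,"grip": 0},
    {"x": 0,"y": 0,"z": 0,"wx": 0,"wy": 0,"wz": 0,"grip": 0},
    {"x": 0,"y": 0,"z": 0,"wx": 0,"wy": 0,"wz": 0,"grip": 0},
    {"x": 0,"y": 0,"z": 0,"wx": 0,"wy": 0,"wz": 0,"grip": 0},
    {"x": 0,"y": 0,"z": 0,"wx": 0,"wy": 0,"wz": 0,"grip": 0}
  ]
}}

```text
time: 7.0
position: [0.5499, -0.0836, 0.1953]
tcp_rot: [-3.142, 0.0, -3.141]
wrist_force: [0.4, -0.3, -1.4]
finger_gap: 0.289
```

```bash
python3 - <<'E'
from h import *
s=ctrl.sense(); print(s["position"],s["tcp_rot"],s["wrist_force"],s["moment"],s["finger_gap"])
out=[]
for n in("scene","side"):
    im,K,T=grab(n,n+"2.png"); print(n,"foot exp",proj(K,T,s["position"]-[0,0,.0297]),"cap exp",proj(K,T,[.5498,-.0826,.122]))
    x,y=proj(K,T,[.55,-.083,.14]).astype(int); out.append(cv2.resize(im[y-60:y+60,x-40:x+40],(400,600),interpolation=cv2.INTER_CUBIC)); print("crop origin",x-40,y-60)
cv2.imwrite("pics/c5.png",np.hstack(out))
E
```

```text
[ 0.5498623  -0.08357491  0.19532957] [-3.14154947e+00  2.65791979e-05 -3.14111861e+00] [ 0.35017812 -0.31042824 -1.37035327] [0.0067017  0.01887944 0.00392147] 0.28884188511606607
scene foot exp [267.10130621 158.36349389] cap exp [268.99127934 179.06669076]
crop origin 228 110
side foot exp [327.56876267 123.79614732] cap exp [326.68039444 148.0423147 ]
crop origin 286 78
```

View pics/c5.png

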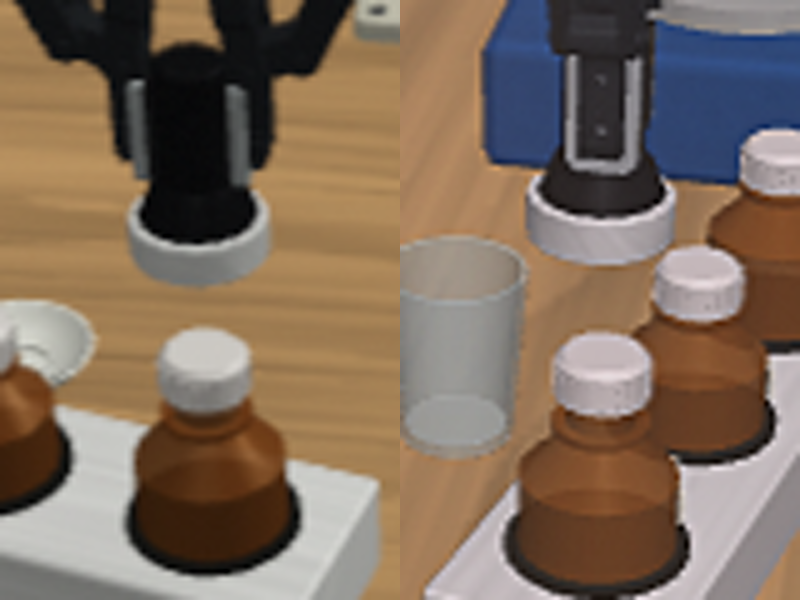

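Scene (left half): foot at crop (200,235), cap at (205,370). Side (right half): foot at (600,220), cap at (603,375). The foot is close to lined up; now subpixel edges.

```bash
cat > m.py <<'E'
from h import *
def edges(f,n,p,hw,rows,tag):
    """mean mid-column of a white thing near projected p over image rows; subpixel by saturation half level"""
    D=np.load(f"pics/{f}.npz");K,T=D["K"],D["T"]; im=cv2.imread(f"pics/{f}.png")
    S=cv2.resize(cv2.cvtColor(im,cv2.COLOR_BGR2HSV)[...,1],None,fx=8,fy=8,interpolation=cv2.INTER_LINEAR).astype(float)
    u0,v0=proj(K,T,p); o=[]
    for dv in rows:
        r=S[int((v0+dv+.5)*8)]; c=int((u0+.5)*8)
        l=c
        while r[l]<60: l-=1
        q=c
        while r[q]<60: q+=1
        o.append(((l+q)/16-.5,(q-l)/8))
    return np.array(o)
E
python3 - <<'E'
from m import *
for f,cap0,foot in(("scene2",(269,179.3),(267.5,162)),("side2",(326.8,148),(327,124))):
    D=np.load(f"pics/{f}.npz");K,T=D["K"],D["T"]
    for nm,uv,rows in(("cap",cap0,(0,1,2,3,4,5,6,7,8)),("foot",foot,(-2,-1,0,1,2,3))):
        p=plane(K,T,*uv,.12); print(f,nm,edges(f,0,p,0,rows,nm).round(2).tolist())
    # jacobians and expected axis columns
    for p in([.5499,-.0836,.1656+.0075],[.5498,-.0826,.116]): print("exp",proj(K,T,p),"d/dx",(proj(K,T,np.add(p,[.001,0,0]))-proj(K,T,p)).round(3),"d/dy",(proj(K,T,np.add(p,[0,.001,0]))-proj(K,T,p)).round(3),"d/dz",(proj(K,T,np.add(p,[0,0,.001]))-proj(K,T,p)).round(3))
E
```

```text
scene2 cap [[268.5, 17.5], [268.38, 18.25], [268.25, 18.5], [268.19, 18.62], [268.25, 18.5], [268.31, 18.38], [268.31, 18.38], [268.38, 18.25], [268.38, 17.75]]
scene2 foot [[267.44, 27.38], [267.38, 26.5], [267.31, 25.38], [267.06, 23.38], [267.06, 20.88], [266.88, 17.5]]
exp [266.84433826 154.69544614] d/dx [-0.109  0.317] d/dy [0.579 0.038] d/dz [-0.032 -0.496]
exp [269.16652397 181.80891038] d/dx [-0.103  0.329] d/dy [0.555 0.039] d/dz [-0.029 -0.455]
side2 cap [[325.94, 18.38], [326.0, 19.25], [325.88, 19.75], [325.94, 19.62], [325.88, 19.5], [325.88, 19.5], [325.88, 19.75], [326.0, 19.75], [325.94, 19.62]]
side2 foot [[325.44, 29.88], [325.5, 30.0], [325.81, 29.12], [325.81, 29.12], [325.75, 27.75], [325.94, 25.38]]
exp [327.69706583 119.51745961] d/dx [-0.621 -0.057] d/dy [-0.092  0.268] d/dz [ 0.02  -0.575]
exp [326.56955621 151.21492907] d/dx [-0.595 -0.059] d/dy [-0.089  0.291] d/dz [ 0.018 -0.527]
```

```bash
cat >> m.py <<'E'
def ext(f,u0,rows,w=22):
    im=cv2.imread(f"pics/{f}.png"); h=cv2.cvtColor(im,cv2.COLOR_BGR2HSV)
    U=cv2.resize(h,None,fx=8,fy=8,interpolation=cv2.INTER_LINEAR).astype(float); o=[]
    for v in rows:
        r=U[int((v+.5)*8)]; k=[j for j in range(int((u0-w)*8),int((u0+w)*8)) if r[j,1]<55 and r[j,2]>110]
        o.append(((k[0]+k[-1]+1)/16-.5,(k[-1]-k[0])/8))
    return np.array(o).round(2).tolist()
E
python3 - <<'E'
from m import *
print(ext("scene2",267.4,range(152,161))); print(ext("side2",325.6,range(116,124)))
print(ext("scene2",268.4,range(180,187),14)); print(ext("side2",326,range(149,156),14))
E
```

```text
[[267.31, 27.75], [267.25, 27.88], [267.19, 28.0], [267.25, 27.88], [267.38, 27.88], [267.44, 27.75], [267.5, 27.62], [267.56, 27.25], [267.5, 27.12]]
[[325.75, 29.62], [325.69, 29.75], [325.69, 29.75], [325.62, 29.62], [325.62, 29.62], [325.62, 29.62], [325.56, 29.5], [325.56, 29.5]]
[[268.5, 17.62], [268.31, 18.0], [268.19, 18.25], [268.38, 18.12], [268.38, 17.88], [268.38, 18.12], [268.44, 18.0]]
[[326.0, 18.88], [325.94, 19.25], [325.94, 19.25], [325.94, 19.0], [325.94, 19.25], [325.94, 19.25], [326.06, 19.25]]
```

{"method": "drive_tool", "body": {
  "plan": [
    {"x": 2,"y": -1.7,"z": 0,"wx": 0,"wy": 0,"wz": 0,"grip": 0},
    {"x": 0,"y": 0,"z": 15,"wx": 0,"wy": 0,"wz": 0,"grip": 0},
    {"x": 0,"y": 0,"z": 14,"wx": 0,"wy": 0,"wz": 0,"grip": 0},
    {"x": 0,"y": 0,"z": 6,"wx": 0,"wy": 0,"wz": 0,"grip": 0},
    {"x": 0,"y": 0,"z": 0,"wx": 0,"wy": 0,"wz": 0,"grip": 0}
  ]
}}

```text
time: 7.6
position: [0.547, -0.0856, 0.1593]
tcp_rot: [3.141, -0.002, 3.141]
wrist_force: [0.6, -0.8, -2.2]
finger_gap: 0.288
```

{"method": "drive_tool", "body": {
  "plan": [
    {"x": 0,"y": 0,"z": 0,"wx": 0,"wy": 0,"wz": 0,"grip": 0},
    {"x": 0,"y": 0,"z": 0,"wx": 0,"wy": 0,"wz": 0,"grip": 0},
    {"x": 0,"y": 0,"z": 0,"wx": 0,"wy": 0,"wz": 0,"grip": 0},
    {"x": 0,"y": 0,"z": 0,"wx": 0,"wy": 0,"wz": 0,"grip": 0},
    {"x": 0,"y": 0,"z": 0,"wx": 0,"wy": 0,"wz": 0,"grip": 0}
  ]
}}

```text
time: 8.1
position: [0.548, -0.0856, 0.1606]
tcp_rot: [-3.141, 0.001, 3.142]
wrist_force: [0.0, -0.3, -0.9]
finger_gap: 0.295
```

```bash
python3 - <<'E'
from m import *
s=ctrl.sense(); print(s["position"],s["tcp_rot"],s["wrist_force"],s["moment"])
out=[]
for n,uc in(("scene",268.4),("side",326)):
    im,K,T=grab(n,n+"3.png"); p=s["position"]-[0,0,.0222]; e=proj(K,T,p); print(n,"foot exp",e, ext(n+"3",uc,range(int(e[1])-3,int(e[1])+4)))
    c=proj(K,T,[.5498,-.0826,.116]); print("cap exp",c, ext(n+"3",uc,range(int(c[1]),int(c[1])+6),14))
    x,y=c.astype(int); out.append(cv2.resize(im[y-60:y+40,x-40:x+40],(400,500),interpolation=cv2.INTER_CUBIC))
cv2.imwrite("pics/c6.png",np.hstack(out))
E
```

```text
[ 0.54798357 -0.08559269  0.1605938 ] [-3.14147784e+00  5.04965371e-04  3.14155519e+00] [ 0.04132192 -0.32176938 -0.87317354] [-0.02144432  0.06306253 -0.04103197]
scene foot exp [267.0093594  170.74686249] [[267.56, 26.25], [267.5, 27.12], [267.44, 27.25], [267.38, 27.38], [267.44, 27.25], [267.44, 27.25], [267.62, 26.88]]
cap exp [269.16652397 181.80891038] [[267.88, 18.88], [268.12, 18.38], [268.38, 18.12], [268.38, 17.88], [268.44, 18.0], [268.44, 18.0]]
side foot exp [328.35328856 138.48508988] [[325.5, 43.88], [325.5, 43.88], [325.5, 43.88], [325.5, 43.88], [325.5, 43.88], [325.5, 43.88], [325.5, 43.88]]
cap exp [326.56955621 151.21492907] [[326.0, 19.12], [325.94, 19.0], [325.94, 19.25], [325.94, 19.25], [326.06, 19.25], [326.06, 19.25]]
```

View pics/c6.png

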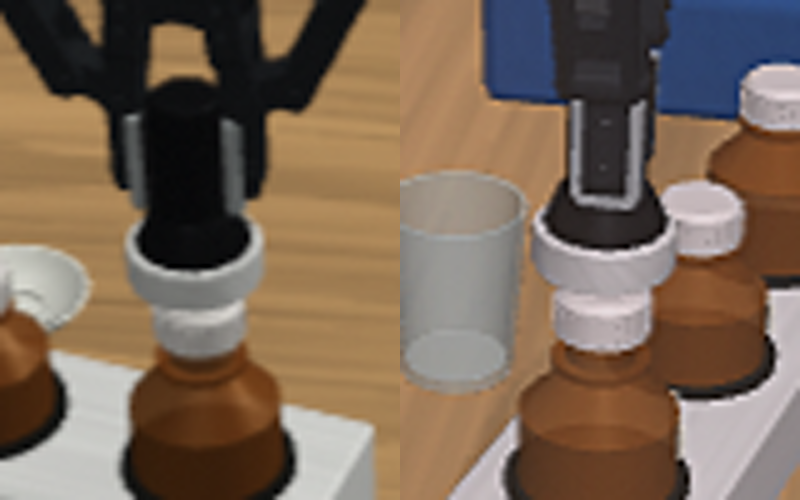

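Foot sits squarely above the cap in both views: about 0.5 mm residual in y and none in x. Now a slow descent with force checks.

{"method": "drive_tool", "body": {
  "plan": [
    {"x": 0,"y": 0.5,"z": 2,"wx": 0,"wy": 0,"wz": 0,"grip": 0},
    {"x": 0,"y": 0,"z": 3,"wx": 0,"wy": 0,"wz": 0,"grip": 0},
    {"x": 0,"y": 0,"z": 3,"wx": 0,"wy": 0,"wz": 0,"grip": 0},
    {"x": 0,"y": 0,"z": 2,"wx": 0,"wy": 0,"wz": 0,"grip": 0},
    {"x": 0,"y": 0,"z": 0,"wx": 0,"wy": 0,"wz": 0,"grip": 0}
  ]
}}

```text
time: 8.7
position: [0.5475, -0.085, 0.1497]
tcp_rot: [3.141, -0.001, 3.141]
wrist_force: [-1.8, -0.2, -1.6]
finger_gap: 0.295
```

{"method": "drive_tool", "body": {
  "plan": [
    {"x": 0,"y": 0,"z": 1,"wx": 0,"wy": 0,"wz": 0,"grip": 0},
    {"x": 0,"y": 0,"z": 1,"wx": 0,"wy": 0,"wz": 0,"grip": 0},
    {"x": 0,"y": 0,"z": 0,"wx": 0,"wy": 0,"wz": 0,"grip": 0},
    {"x": 0,"y": 0,"z": 0,"wx": 0,"wy": 0,"wz": 0,"grip": 0},
    {"x": 0,"y": 0,"z": 0,"wx": 0,"wy": 0,"wz": 0,"grip": 0}
  ]
}}

```text
time: 9.2
position: [0.5479, -0.0851, 0.1484]
tcp_rot: [-3.142, 0.0, 3.142]
wrist_force: [-0.2, -0.5, -1.5]
finger_gap: 0.289
```

{"method": "drive_tool", "body": {
  "plan": [
    {"x": 0,"y": 0,"z": 1,"wx": 0,"wy": 0,"wz": 0,"grip": 0},
    {"x": 0,"y": 0,"z": 1,"wx": 0,"wy": 0,"wz": 0,"grip": 0},
    {"x": 0,"y": 0,"z": 0,"wx": 0,"wy": 0,"wz": 0,"grip": 0},
    {"x": 0,"y": 0,"z": 0,"wx": 0,"wy": 0,"wz": 0,"grip": 0},
    {"x": 0,"y": 0,"z": 0,"wx": 0,"wy": 0,"wz": 0,"grip": 0}
  ]
}}

```text
time: 9.7
position: [0.5478, -0.0851, 0.1463]
tcp_rot: [-3.142, 0.0, 3.142]
wrist_force: [0.1, -0.2, -1.3]
finger_gap: 0.288
```

{"method": "drive_tool", "body": {
  "plan": [
    {"x": 0,"y": 0,"z": 1,"wx": 0,"wy": 0,"wz": 0,"grip": 0},
    {"x": 0,"y": 0,"z": 0,"wx": 0,"wy": 0,"wz": 0,"grip": 0},
    {"x": 0,"y": 0,"z": 0,"wx": 0,"wy": 0,"wz": 0,"grip": 0},
    {"x": 0,"y": 0,"z": 0,"wx": 0,"wy": 0,"wz": 0,"grip": 0},
    {"x": 0,"y": 0,"z": 0,"wx": 0,"wy": 0,"wz": 0,"grip": 0}
  ]
}}

```text
time: 10.2
position: [0.5479, -0.0851, 0.1453]
tcp_rot: [3.142, 0.0, 3.142]
wrist_force: [0.9, -1.0, -0.6]
finger_gap: 0.291
```

{"method": "drive_tool", "body": {
  "plan": [
    {"x": 0,"y": 0,"z": 1,"wx": 0,"wy": 0,"wz": 0,"grip": 0},
    {"x": 0,"y": 0,"z": 0,"wx": 0,"wy": 0,"wz": 0,"grip": 0},
    {"x": 0,"y": 0,"z": 0,"wx": 0,"wy": 0,"wz": 0,"grip": 0},
    {"x": 0,"y": 0,"z": 0,"wx": 0,"wy": 0,"wz": 0,"grip": 0},
    {"x": 0,"y": 0,"z": 0,"wx": 0,"wy": 0,"wz": 0,"grip": 0}
  ]
}}

```text
time: 10.7
position: [0.5478, -0.0851, 0.1443]
tcp_rot: [3.142, -0.0, 3.142]
wrist_force: [-0.0, 0.4, -1.0]
finger_gap: 0.289
```

{"method": "drive_tool", "body": {
  "plan": [
    {"x": 0,"y": 0,"z": 1,"wx": 0,"wy": 0,"wz": 0,"grip": 0},
    {"x": 0,"y": 0,"z": 0,"wx": 0,"wy": 0,"wz": 0,"grip": 0},
    {"x": 0,"y": 0,"z": 0,"wx": 0,"wy": 0,"wz": 0,"grip": 0},
    {"x": 0,"y": 0,"z": 0,"wx": 0,"wy": 0,"wz": 0,"grip": 0},
    {"x": 0,"y": 0,"z": 0,"wx": 0,"wy": 0,"wz": 0,"grip": 0}
  ]
}}

```text
time: 11.2
position: [0.548, -0.0851, 0.1438]
tcp_rot: [-3.141, 0.001, 3.142]
wrist_force: [-2.0, 0.3, 5.1]
finger_gap: 0.29
```

Contact at TCP z of about 0.144 (6 N). Pressing on in small steps.

{"method": "drive_tool", "body": {
  "plan": [
    {"x": 0,"y": 0,"z": 0.5,"wx": 0,"wy": 0,"wz": 0,"grip": 0},
    {"x": 0,"y": 0,"z": 0,"wx": 0,"wy": 0,"wz": 0,"grip": 0},
    {"x": 0,"y": 0,"z": 0.5,"wx": 0,"wy": 0,"wz": 0,"grip": 0},
    {"x": 0,"y": 0,"z": 0,"wx": 0,"wy": 0,"wz": 0,"grip": 0},
    {"x": 0,"y": 0,"z": 0,"wx": 0,"wy": 0,"wz": 0,"grip": 0}
  ]
}}

```text
time: 11.7
position: [0.548, -0.0851, 0.1431]
tcp_rot: [-3.141, 0.001, 3.142]
wrist_force: [-1.5, 0.6, 7.6]
finger_gap: 0.288
```

{"method": "drive_tool", "body": {
  "plan": [
    {"x": 0,"y": 0,"z": 0.5,"wx": 0,"wy": 0,"wz": 0,"grip": 0},
    {"x": 0,"y": 0,"z": 0,"wx": 0,"wy": 0,"wz": 0,"grip": 0},
    {"x": 0,"y": 0,"z": 0.5,"wx": 0,"wy": 0,"wz": 0,"grip": 0},
    {"x": 0,"y": 0,"z": 0,"wx": 0,"wy": 0,"wz": 0,"grip": 0},
    {"x": 0,"y": 0,"z": 0,"wx": 0,"wy": 0,"wz": 0,"grip": 0}
  ]
}}

```text
time: 12.2
position: [0.548, -0.0851, 0.1426]
tcp_rot: [-3.141, 0.001, 3.141]
wrist_force: [-3.1, 1.7, 9.9]
finger_gap: 0.291
```

```bash
python3 - <<'E'
from h import *
s=ctrl.sense(); print(s["position"],s["tcp_rot"],s["wrist_force"],s["moment"])
E
```

```text
[ 0.54802063 -0.08513504  0.14257034] [-3.14133130e+00  1.23760683e-03  3.14149558e+00] [-3.06095739  1.65951295  9.86322082] [ 0.07915961  0.81569872 -0.01419705]
```

{"method": "drive_tool", "body": {
  "plan": [
    {"x": 0.25,"y": 0.1,"z": 0,"wx": 0,"wy": 0,"wz": 0,"grip": 0},
    {"x": 0,"y": 0,"z": 0,"wx": 0,"wy": 0,"wz": 0,"grip": 0},
    {"x": 0,"y": 0,"z": 0.5,"wx": 0,"wy": 0,"wz": 0,"grip": 0},
    {"x": 0,"y": 0,"z": 0,"wx": 0,"wy": 0,"wz": 0,"grip": 0},
    {"x": 0,"y": 0,"z": 0,"wx": 0,"wy": 0,"wz": 0,"grip": 0}
  ]
}}

```text
time: 12.7
position: [0.548, -0.0851, 0.1423]
tcp_rot: [-3.141, 0.002, 3.141]
wrist_force: [-3.7, 0.3, 9.7]
finger_gap: 0.291
```

```bash
python3 - <<'E'
from h import *
s=ctrl.sense(); print(s["position"],s["tcp_rot"],s["wrist_force"],s["moment"])
E
```

```text
[ 0.54796846 -0.08510813  0.14231245] [-3.14111274e+00  1.80630375e-03  3.14147067e+00] [-3.74613291  0.27896395  9.68495334] [0.07382746 0.75613375 0.0082684 ]
```

{"method": "drive_tool", "body": {
  "plan": [
    {"x": 0.5,"y": 0,"z": 0,"wx": 0,"wy": 0,"wz": 0,"grip": 0},
    {"x": 0,"y": 0,"z": 0,"wx": 0,"wy": 0,"wz": 0,"grip": 0},
    {"x": 0,"y": 0,"z": 0,"wx": 0,"wy": 0,"wz": 0,"grip": 0},
    {"x": 0,"y": 0,"z": 0,"wx": 0,"wy": 0,"wz": 0,"grip": 0},
    {"x": 0,"y": 0,"z": 0,"wx": 0,"wy": 0,"wz": 0,"grip": 0}
  ]
}}

```text
time: 13.2
position: [0.5479, -0.0851, 0.1424]
tcp_rot: [-3.141, 0.003, 3.142]
wrist_force: [-2.3, 0.1, 9.9]
finger_gap: 0.288
```

```bash
python3 - <<'E'
from h import *
s=ctrl.sense(); print(s["position"],s["tcp_rot"],s["wrist_force"],s["moment"])
E
```

```text
[ 0.54787233 -0.08511618  0.14235918] [-3.14113773e+00  2.63934115e-03  3.14153951e+00] [-2.29786307  0.07806784  9.91831643] [ 7.29662267e-02  5.94223641e-01 -1.12189226e-04]
```

{"method": "drive_tool", "body": {
  "plan": [
    {"x": 0.6,"y": 0,"z": 0.3,"wx": 0,"wy": 0,"wz": 0,"grip": 0},
    {"x": 0,"y": 0,"z": 0,"wx": 0,"wy": 0,"wz": 0,"grip": 0},
    {"x": 0,"y": 0,"z": 0.5,"wx": 0,"wy": 0,"wz": 0,"grip": 0},
    {"x": 0,"y": 0,"z": 0,"wx": 0,"wy": 0,"wz": 0,"grip": 0},
    {"x": 0,"y": 0,"z": 0,"wx": 0,"wy": 0,"wz": 0,"grip": 0}
  ]
}}

```text
time: 13.7
position: [0.5478, -0.0851, 0.142]
tcp_rot: [-3.141, 0.004, 3.142]
wrist_force: [-2.5, -0.2, 10.5]
finger_gap: 0.296
```

```bash
python3 - <<'E'
from h import *
s=ctrl.sense(); print(s["position"],s["tcp_rot"],s["wrist_force"],s["moment"])
E
```

```text
[ 0.54778803 -0.08514809  0.14201471] [-3.14105996  0.0039178   3.1415173 ] [-2.5107106  -0.23653062 10.48975565] [ 0.10931616  0.45352696 -0.04455333]
```

{"method": "drive_tool", "body": {
  "plan": [
    {"x": 0.3,"y": 0,"z": 0.5,"wx": 0,"wy": 0,"wz": 0,"grip": 0},
    {"x": 0,"y": 0,"z": 0,"wx": 0,"wy": 0,"wz": 0,"grip": 0},
    {"x": 0.2,"y": 0,"z": 0.5,"wx": 0,"wy": 0,"wz": 0,"grip": 0},
    {"x": 0,"y": 0,"z": 0,"wx": 0,"wy": 0,"wz": 0,"grip": 0},
    {"x": 0,"y": 0,"z": 0,"wx": 0,"wy": 0,"wz": 0,"grip": 0}
  ]
}}

```text
time: 14.2
position: [0.5476, -0.0851, 0.1412]
tcp_rot: [-3.141, 0.005, -3.142]
wrist_force: [-2.1, -0.4, 11.0]
finger_gap: 0.291
```

{"method": "drive_tool", "body": {
  "plan": [
    {"x": 0,"y": 0,"z": 0.5,"wx": 0,"wy": 0,"wz": 0,"grip": 0},
    {"x": 0,"y": 0,"z": 0,"wx": 0,"wy": 0,"wz": 0,"grip": 0},
    {"x": 0,"y": 0,"z": 0.5,"wx": 0,"wy": 0,"wz": 0,"grip": 0},
    {"x": 0,"y": 0,"z": 0,"wx": 0,"wy": 0,"wz": 0,"grip": 0},
    {"x": 0,"y": 0,"z": 0,"wx": 0,"wy": 0,"wz": 0,"grip": 0}
  ]
}}

```text
time: 14.7
position: [0.5472, -0.0851, 0.1385]
tcp_rot: [-3.141, 0.003, 3.142]
wrist_force: [0.5, -0.3, 0.6]
finger_gap: 0.291
```

```bash
python3 - <<'E'
from h import *
s=ctrl.sense(); print(s["position"],s["tcp_rot"],s["wrist_force"],s["moment"])
E
```

```text
[ 0.54718628 -0.08511631  0.13854721] [-3.14124496e+00  2.77936335e-03  3.14153927e+00] [ 0.46055647 -0.32011917  0.55586821] [-0.04367664 -0.3152654  -0.0127205 ]
```

The force fell from 12 N to about 2 N at 6 mm of travel: that is the click. I'll follow down gently to the hard stop to confirm.

{"method": "drive_tool", "body": {
  "plan": [
    {"x": 0,"y": 0,"z": 0.5,"wx": 0,"wy": 0,"wz": 0,"grip": 0},
    {"x": 0,"y": 0,"z": 0.5,"wx": 0,"wy": 0,"wz": 0,"grip": 0},
    {"x": 0,"y": 0,"z": 0.5,"wx": 0,"wy": 0,"wz": 0,"grip": 0},
    {"x": 0,"y": 0,"z": 0,"wx": 0,"wy": 0,"wz": 0,"grip": 0},
    {"x": 0,"y": 0,"z": 0,"wx": 0,"wy": 0,"wz": 0,"grip": 0}
  ]
}}

```text
time: 15.2
position: [0.5456, -0.0849, 0.136]
tcp_rot: [3.141, -0.001, 3.142]
wrist_force: [-0.3, 0.5, -1.5]
finger_gap: 0.294
```

{"method": "drive_tool", "body": {
  "plan": [
    {"x": 0,"y": 0,"z": 0.5,"wx": 0,"wy": 0,"wz": 0,"grip": 0},
    {"x": 0,"y": 0,"z": 0.5,"wx": 0,"wy": 0,"wz": 0,"grip": 0},
    {"x": 0,"y": 0,"z": 0,"wx": 0,"wy": 0,"wz": 0,"grip": 0},
    {"x": 0,"y": 0,"z": 0,"wx": 0,"wy": 0,"wz": 0,"grip": 0},
    {"x": 0,"y": 0,"z": 0,"wx": 0,"wy": 0,"wz": 0,"grip": 0}
  ]
}}

```text
time: 15.7
position: [0.546, -0.085, 0.1355]
tcp_rot: [3.142, -0.0, 3.142]
wrist_force: [-0.5, 0.9, -0.6]
finger_gap: 0.287
```

{"method": "drive_tool", "body": {
  "plan": [
    {"x": -0.8,"y": 0,"z": 0,"wx": 0,"wy": 0,"wz": 0,"grip": 0},
    {"x": -0.8,"y": 0,"z": 0,"wx": 0,"wy": 0,"wz": 0,"grip": 0},
    {"x": 0,"y": 0,"z": 0.5,"wx": 0,"wy": 0,"wz": 0,"grip": 0},
    {"x": 0,"y": 0,"z": 0,"wx": 0,"wy": 0,"wz": 0,"grip": 0},
    {"x": 0,"y": 0,"z": 0,"wx": 0,"wy": 0,"wz": 0,"grip": 0}
  ]
}}

```text
time: 16.2
position: [0.5479, -0.085, 0.1353]
tcp_rot: [-3.142, 0.001, 3.142]
wrist_force: [0.1, 0.0, 1.5]
finger_gap: 0.289
```

{"method": "drive_tool", "body": {
  "plan": [
    {"x": 0,"y": 0,"z": 0.5,"wx": 0,"wy": 0,"wz": 0,"grip": 0},
    {"x": 0,"y": 0,"z": 0,"wx": 0,"wy": 0,"wz": 0,"grip": 0},
    {"x": 0,"y": 0,"z": 0,"wx": 0,"wy": 0,"wz": 0,"grip": 0},
    {"x": 0,"y": 0,"z": 0,"wx": 0,"wy": 0,"wz": 0,"grip": 0},
    {"x": 0,"y": 0,"z": 0,"wx": 0,"wy": 0,"wz": 0,"grip": 0}
  ]
}}

```text
time: 16.7
position: [0.548, -0.085, 0.1353]
tcp_rot: [-3.141, 0.001, 3.142]
wrist_force: [-1.0, 0.7, 5.9]
finger_gap: 0.292
```

Hard stop confirmed at z = 0.1353: 9 mm below first contact, with the force rising and no more motion. Lifting and returning.

{"method": "drive_tool", "body": {
  "plan": [
    {"x": 0,"y": 0,"z": -4,"wx": 0,"wy": 0,"wz": 0,"grip": 0},
    {"x": 0,"y": 0,"z": -8,"wx": 0,"wy": 0,"wz": 0,"grip": 0},
    {"x": 0,"y": 0,"z": -15,"wx": 0,"wy": 0,"wz": 0,"grip": 0},
    {"x": 0,"y": 0,"z": -20,"wx": 0,"wy": 0,"wz": 0,"grip": 0},
    {"x": 0,"y": 0,"z": -18,"wx": 0,"wy": 0,"wz": 0,"grip": 0}
  ]
}}

```text
time: 17.2
position: [0.5473, -0.085, 0.2001]
tcp_rot: [3.142, -0.001, 3.141]
wrist_force: [0.5, 0.3, -1.1]
finger_gap: 0.291
```

{"method": "drive_tool", "body": {
  "plan": [
    {"x": 0,"y": 20,"z": 0,"wx": 0,"wy": 0,"wz": 0,"grip": 0},
    {"x": -2,"y": 30,"z": 0,"wx": 0,"wy": 0,"wz": 0,"grip": 0},
    {"x": -2,"y": 30,"z": 0,"wx": 0,"wy": 0,"wz": 0,"grip": 0},
    {"x": -2,"y": 30,"z": 0,"wx": 0,"wy": 0,"wz": 0,"grip": 0},
    {"x": -2,"y": 30,"z": 0,"wx": 0,"wy": 0,"wz": 0,"grip": 0}
  ]
}}

```text
time: 17.7
position: [0.5554, 0.056, 0.1995]
tcp_rot: [-3.141, -0.001, 3.141]
wrist_force: [1.3, 0.5, -1.1]
finger_gap: 0.29
```

{"method": "drive_tool", "body": {
  "plan": [
    {"x": -2,"y": 30,"z": 0,"wx": 0,"wy": 0,"wz": 0,"grip": 0},
    {"x": -2,"y": 30,"z": 0,"wx": 0,"wy": 0,"wz": 0,"grip": 0},
    {"x": 0,"y": 25,"z": 0,"wx": 0,"wy": 0,"wz": 0,"grip": 0},
    {"x": 0,"y": 18,"z": 0,"wx": 0,"wy": 0,"wz": 0,"grip": 0},
    {"x": 0,"y": 9,"z": 0,"wx": 0,"wy": 0,"wz": 0,"grip": 0}
  ]
}}

```text
time: 18.2
position: [0.5593, 0.1686, 0.1993]
tcp_rot: [-3.142, -0.001, -3.14]
wrist_force: [-1.8, -0.2, -1.8]
finger_gap: 0.293
```

{"method": "drive_tool", "body": {
  "plan": [
    {"x": 0,"y": 0,"z": 15,"wx": 0,"wy": 0,"wz": 0,"grip": 0},
    {"x": 0,"y": 0,"z": 30,"wx": 0,"wy": 0,"wz": 0,"grip": 0},
    {"x": 0,"y": 0,"z": 30,"wx": 0,"wy": 0,"wz": 0,"grip": 0},
    {"x": 0,"y": 0,"z": 25,"wx": 0,"wy": 0,"wz": 0,"grip": 0},
    {"x": 0,"y": 0,"z": 15,"wx": 0,"wy": 0,"wz": 0,"grip": 0}
  ]
}}

```text
time: 18.7
position: [0.558, 0.1658, 0.082]
tcp_rot: [-3.14, -0.004, 3.141]
wrist_force: [0.3, 0.4, -0.6]
finger_gap: 0.289
```

{"method": "drive_tool", "body": {
  "plan": [
    {"x": 0,"y": 0,"z": 0,"wx": 0,"wy": 0,"wz": 0,"grip": 0},
    {"x": 0,"y": 0,"z": 0,"wx": 0,"wy": 0,"wz": 0,"grip": 0},
    {"x": 0,"y": 0,"z": 0,"wx": 0,"wy": 0,"wz": 0,"grip": 0},
    {"x": 0,"y": 0,"z": 0,"wx": 0,"wy": 0,"wz": 0,"grip": 0},
    {"x": 0,"y": 0,"z": 0,"wx": 0,"wy": 0,"wz": 0,"grip": 0}
  ]
}}

```text
time: 19.2
position: [0.5603, 0.1672, 0.0856]
tcp_rot: [3.141, 0.002, 3.141]
wrist_force: [-1.1, 0.4, -1.6]
finger_gap: 0.292
```

```bash
python3 - <<'E'
from m import *
s=ctrl.sense(); print(s["position"],s["tcp_rot"],s["wrist_force"],s["moment"])
out=[]
for n in("scene","side"):
    im,K,T=grab(n,n+"5.png"); x,y=proj(K,T,[.561,.169,.04]).astype(int); out.append(cv2.resize(im[y-40:y+40,x-40:x+40],(400,400),interpolation=cv2.INTER_CUBIC))
    x,y=proj(K,T,[.55,-.083,.11]).astype(int); out.append(cv2.resize(im[y-20:y+20,x-40:x+40],(400,200),interpolation=cv2.INTER_CUBIC))
cv2.imwrite("pics/c7.png",np.hstack([np.vstack(out[:2]),np.vstack(out[2:])]))
E
```

```text
[0.56030566 0.16717796 0.08564498] [3.14102650e+00 1.95814731e-03 3.14144272e+00] [-1.11410066  0.35405246 -1.62755581] [ 0.05754172 -0.02110047 -0.0174594 ]
```

View pics/c7.png

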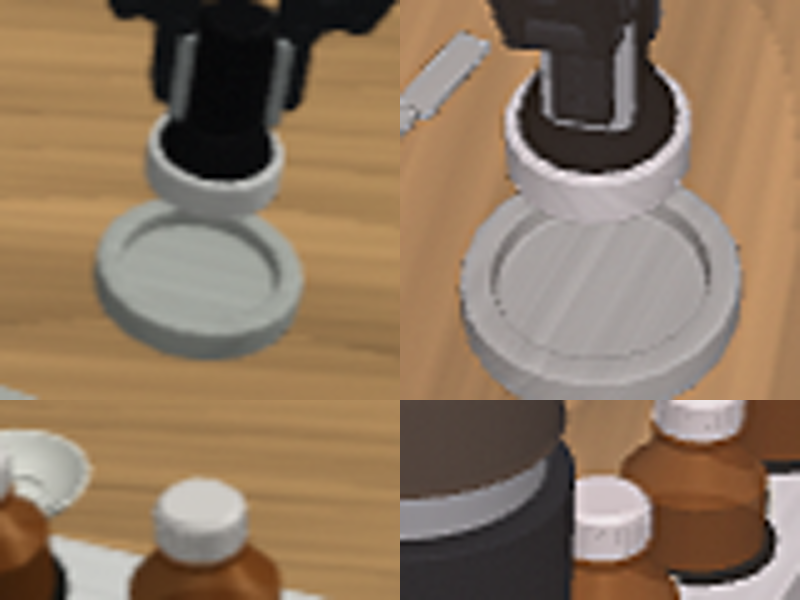

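Cap now sits low on the shoulder and looks level in both views (crop 200,515 and 612,515). The foot lines up with the socket: side mids are 598 and 600, and the scene shift of 17 crop px is what the height difference predicts. Lowering.

{"method": "drive_tool", "body": {
  "plan": [
    {"x": 0,"y": 0,"z": 12,"wx": 0,"wy": 0,"wz": 0,"grip": 0},
    {"x": 0,"y": 0,"z": 14,"wx": 0,"wy": 0,"wz": 0,"grip": 0},
    {"x": 0,"y": 0,"z": 10,"wx": 0,"wy": 0,"wz": 0,"grip": 0},
    {"x": 0,"y": 0,"z": 6,"wx": 0,"wy": 0,"wz": 0,"grip": 0},
    {"x": 0,"y": 0,"z": 3,"wx": 0,"wy": 0,"wz": 0,"grip": 0}
  ]
}}

```text
time: 19.8
position: [0.559, 0.1669, 0.0383]
tcp_rot: [-3.141, -0.002, 3.142]
wrist_force: [0.0, 0.2, -1.8]
finger_gap: 0.289
```

{"method": "drive_tool", "body": {
  "plan": [
    {"x": 0,"y": 0,"z": 1,"wx": 0,"wy": 0,"wz": 0,"grip": 0},
    {"x": 0,"y": 0,"z": 1,"wx": 0,"wy": 0,"wz": 0,"grip": 0},
    {"x": 0,"y": 0,"z": 1,"wx": 0,"wy": 0,"wz": 0,"grip": 0},
    {"x": 0,"y": 0,"z": 0,"wx": 0,"wy": 0,"wz": 0,"grip": 0},
    {"x": 0,"y": 0,"z": 0,"wx": 0,"wy": 0,"wz": 0,"grip": 0}
  ]
}}

```text
time: 20.3
position: [0.5598, 0.1671, 0.0368]
tcp_rot: [3.141, 0.001, 3.142]
wrist_force: [-0.6, -0.1, -1.3]
finger_gap: 0.292
```

{"method": "drive_tool", "body": {
  "plan": [
    {"x": 0,"y": 0,"z": 1,"wx": 0,"wy": 0,"wz": 0,"grip": 0},
    {"x": 0,"y": 0,"z": 0.5,"wx": 0,"wy": 0,"wz": 0,"grip": 0},
    {"x": 0,"y": 0,"z": 0,"wx": 0,"wy": 0,"wz": 0,"grip": 0},
    {"x": 0,"y": 0,"z": 0,"wx": 0,"wy": 0,"wz": 0,"grip": 0},
    {"x": 0,"y": 0,"z": 0,"wx": 0,"wy": 0,"wz": 0,"grip": 0}
  ]
}}

```text
time: 20.8
position: [0.5599, 0.1671, 0.0356]
tcp_rot: [3.141, 0.001, 3.141]
wrist_force: [-1.7, -0.4, 6.1]
finger_gap: 0.289
```

On the socket floor (7 N). Releasing gently, then lifting straight up.

{"method": "drive_tool", "body": {
  "plan": [
    {"x": 0,"y": 0,"z": -0.5,"wx": 0,"wy": 0,"wz": 0,"grip": 0},
    {"x": 0,"y": 0,"z": 0,"wx": 0,"wy": 0,"wz": 0,"grip": 0.4},
    {"x": 0,"y": 0,"z": 0,"wx": 0,"wy": 0,"wz": 0,"grip": 0.7},
    {"x": 0,"y": 0,"z": 0,"wx": 0,"wy": 0,"wz": 0,"grip": 1},
    {"x": 0,"y": 0,"z": 0,"wx": 0,"wy": 0,"wz": 0,"grip": 1}
  ]
}}

```text
time: 21.3
position: [0.5595, 0.167, 0.0352]
tcp_rot: [-3.141, -0.0, 3.142]
wrist_force: [-0.3, 0.4, -0.4]
finger_gap: 0.885
```

{"method": "drive_tool", "body": {
  "plan": [
    {"x": 0,"y": 0,"z": 0,"wx": 0,"wy": 0,"wz": 0,"grip": 1},
    {"x": 0,"y": 0,"z": 0,"wx": 0,"wy": 0,"wz": 0,"grip": 1},
    {"x": 0,"y": 0,"z": 0,"wx": 0,"wy": 0,"wz": 0,"grip": 1},
    {"x": 0,"y": 0,"z": 0,"wx": 0,"wy": 0,"wz": 0,"grip": 1},
    {"x": 0,"y": 0,"z": 0,"wx": 0,"wy": 0,"wz": 0,"grip": 1}
  ]
}}

```text
time: 21.8
position: [0.5596, 0.167, 0.0355]
tcp_rot: [3.142, 0.0, 3.142]
wrist_force: [-0.3, 0.2, 0.3]
finger_gap: 0.999
```

{"method": "drive_tool", "body": {
  "plan": [
    {"x": 0,"y": 0,"z": -10,"wx": 0,"wy": 0,"wz": 0,"grip": 1},
    {"x": 0,"y": 0,"z": -30,"wx": 0,"wy": 0,"wz": 0,"grip": 1},
    {"x": 0,"y": 0,"z": -40,"wx": 0,"wy": 0,"wz": 0,"grip": 1},
    {"x": 0,"y": 0,"z": -40,"wx": 0,"wy": 0,"wz": 0,"grip": 1},
    {"x": 0,"y": 0,"z": -40,"wx": 0,"wy": 0,"wz": 0,"grip": 1}
  ]
}}

```text
time: 22.3
position: [0.5594, 0.1669, 0.1979]
tcp_rot: [3.141, 0.001, 3.141]
wrist_force: [0.6, -0.4, -0.0]
finger_gap: 0.998
```

{"method": "drive_tool", "body": {
  "plan": [
    {"x": 0,"y": 0,"z": -20,"wx": 0,"wy": 0,"wz": 0,"grip": 1},
    {"x": 0,"y": 0,"z": 0,"wx": 0,"wy": 0,"wz": 0,"grip": 1},
    {"x": 0,"y": 0,"z": 0,"wx": 0,"wy": 0,"wz": 0,"grip": 1},
    {"x": 0,"y": 0,"z": 0,"wx": 0,"wy": 0,"wz": 0,"grip": 1},
    {"x": 0,"y": 0,"z": 0,"wx": 0,"wy": 0,"wz": 0,"grip": 1}
  ]
}}

```text
time: 22.8
position: [0.5586, 0.1667, 0.2136]
tcp_rot: [-3.141, -0.003, 3.142]
wrist_force: [-0.4, 0.3, 0.1]
finger_gap: 0.997
```

```bash
python3 - <<'E'
from m import *
s=ctrl.sense(); print(s["position"],s["wrist_force"],s["finger_gap"])
a,_,_=grab("scene","scene6.png"); b,_,_=grab("side","side6.png")
cv2.imwrite("pics/c8.png",np.hstack([cv2.resize(a[130:310,140:460],(400,225)),cv2.resize(b[90:350,190:430],(400,433))[:225*0+433]][0:1]+[cv2.resize(b[90:350,190:430],(400,225))]))
S0=cv2.imread("pics/scene0.png");
# cap drop: axis-row of the top in scene
for f in("scene0","scene6"): print(f,[ (v,e) for v,e in zip(range(172,194),[0]*0)])
for n,p in(("spare",[.48,.172,.008]),("spatula",[.62,.17,.003])):
    D=np.load("pics/scene6.npz");x,y=proj(D["K"],D["T"],p).astype(int); print(n,np.abs(a[y-8:y+8,x-15:x+15].astype(int)-S0[y-8:y+8,x-15:x+15]).max())
E
```

```text
[0.5585985  0.16673056 0.21364189] [-0.40436925  0.3335723   0.11374392] 0.997437228678445
scene0 []
scene6 []
spare 31
spatula 10
```

View pics/c8.png

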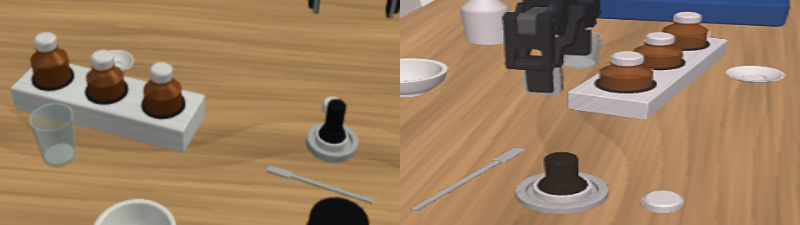

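The tool stands upright in its stand (crop 332,125 and 562,170), all three caps sit low, and nothing else looks moved. Handing in.

```bash
python3 -c "
from station import ctrl
print(ctrl.job_done())"
```

```text
the job is handed in; nothing more can be done
None
```

I pressed the high cap home with the capping tool, set the tool back in its stand, and handed the job in at about 23 s of the 67 s allowed. It was the cap on the bottle nearest the stand.

**Press:** Force peaked at about 12 N net in the readings, against the 24 N limit, then dropped at the click. A hard stop followed 9.0 mm below first contact, which matches the full cap travel.

**Last checks:** The final pictures show the cap down on the shoulder and looking level. The tool stands upright in its socket, the gripper is open and clear, and the wrist force is about zero. Around the spatula the scene view barely changed.

**What disagreed:**
- **Position of the foot:** the camera measurement put it 2–3 mm off the arm's own reading, so I aligned foot to cap in the two fixed views instead.
- **Sideways force:** 2–4 N built up along x during the press, and I partly relieved it by shifting the arm. I judged cap rock only by eye afterwards.
- **Spare cap:** its picture patch differed by up to 31 grey levels from the start. The tool partly hides it in that view and it appeared in place, but I didn't measure its position again.

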